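# Clamp a glued connector housing with spacers

### The arm

A 7-joint arm with a two-finger parallel gripper is mounted at the origin on the work surface. World frame = base frame: x ahead of the robot, y to its left, z up, the work surface at z = 0. Lengths are in m, angles in rad, forces in N, time in s.
With the tool pointing down it reaches from about 0.425 to 0.925 m from the base axis. Payload 6.8 kg.
Tool frame: the origin (TCP) lies on the centre line of the jaws, within the pads' length; the fingertips stand 14 mm ahead of it and the grasp point (between the pads) lies 5 mm behind it (r.tips_ahead is the distance from the TCP to the fingertips, in m); z points along the fingers, y is the line along which they close (so a half turn about z gives the same grasp; the last joint's range is limited). The gripper opens to 85 mm and grips with 20 to 120 N. Pads are 22 mm wide; open, the fingers measure 114 mm over their backs; the gripper's body (76 mm by 85 mm) begins 54 mm behind the grasp point. The pads swing forward as they close: fully open they stand 13 mm farther back than shut.
Start: joints at [-1.387, 0.477, 0.022, 1.555, -0.011, 1.109, -0.083], TCP at [0.194, 0.646, 0.245] pointing down, gripper open.
Joint ranges: [-2.96, 2.96], [-0.34, 2.1], [-1.41, 1.46], [0.24, 2.44], [-1.37, 4.51], [0.17, 1.92], [-2.96, 2.96]. Speed limits (rad/s): [2.39, 2.39, 3.14, 3.14, 3.14, 3.14, 3.14].

### API

Orientations are given as a rotation vector (axis times angle).
In Python, from bench import r, eyes gives the robot as it stands.
- The arm moves only by the tool step_arm, never from a script. Its argument "rows" is a list of rows, each a list of 6 numbers: the shift along the world's x, y, z in units of 60 cm (1.0 is 60 cm), then the turn, a rotation vector about the world's x, y, z in units of pi rad (1.0 is pi rad). In form: [[x, y, z, rx, ry, rz], ...]. A call has 1 to 5 rows; each row is the pose to reach, as a shift and turn from the pose commanded when the call began, turning the shorter way round; what a row does not reach only later rows make up. A row lasts 1/12 s, in which the tool goes at most 41.7 mm and 7.16 degrees, less where a joint would pass 70% of its speed; a pose out of reach is approached as far as the arm can. A call with a number of a shift or a turn outside -1 to 1 is refused whole. A call with a gripper value outside its range is refused whole. "jaw" is the closure, from 0 (fully open) to 1 (shut), set as the call begins (left out, the last holds). The fingers move at their own pace and stop on an object; "squeeze" is the grip in N (left out, the last holds). Time passes only in rows, so rows that repeat a pose let the fingers close. It gives the time, the measured TCP pose, the force, the opening and the grip force at its end, in the units of the state.
- r.get_obs(): the state, without advancing time (a new reading comes with each control period).
- eyes.grab_frame(name): name is "scene" or "top"; returns the picture (480x640x3 uint8, red, green, blue); there is no depth.
- eyes.camera_info(name): a dict with "mtx" (3x3 intrinsics, pixels), "k1" (the pictures are not rectified: a ray, as slopes to the right and down, at radius r is drawn at 1 + k1 r^2 times it, then the intrinsics apply), "extrinsics" (4x4, takes a point from camera to world coordinates). Camera axes: x right, y down, z forward; pixel columns grow to the right and rows downward; lengths in m; the calibration is good to about 2 mm. A picture is of the moment at which its call begins. camera_info takes no time and is no camera call.
- r.hand_in(): hands the job in; it is judged then, once.
The state is a dict: "clock": time; "joints": joint angles; "qvel": joint speeds; "tau": joint torques, N m; "tcp_pos": TCP position; "orientation": TCP orientation; "contact_force": force on the tool from outside, world axes, zero at the start; "moment": the same for the moment, N m; "grip_width": finger opening in m; "gripper_force": force on a finger pad.
Only numpy, scipy, OpenCV 4.12 (cv2) and the standard library are available. Lean on these libraries where they do the work, as an engineer would, in place of code of your own. Each camera call takes 0.05 s, during which the arm holds its last target. There are 200 camera calls.

### The job

Stand the freshly glued connector housing in the clamping fixture against the stop, then add spacer plates from the rack, one at a time, between the housing and the spring jaw until pushing the back of the jaw squeezes the whole stack against the stop instead of just running to the end of its travel. Finish while still holding the jaw pushed firmly, not rammed, against the stack: it springs open if let go. Leave the reel, pliers and jar alone.

Things in the scene. Friction and masses are not known exactly. Their poses are not given: they have to be found in the camera images.
- fixture: Fixed aluminium base plate, 90 (x) by 200 (y) by 12 mm; origin at the centre of its underside. The clamping channel runs along its y: floor = plate top (z 12 mm), two dark guide strips 6 mm high with inner faces at x = -25 and +25 mm (5 mm wide, y -45 to +65 mm). Spring jaw at the -y end, stop at the +y end. Yaw within 0.3 rad.
- jaw: Bright steel sliding block, 30 (x) by 24 (y) by 34 mm high, axes as the fixture, origin under its centre on the channel floor; front face 12 mm to +y, back face (push here) 12 mm to -y. Rests at fixture y = -45 mm; slides to +y 19 mm at most (y = -26 mm, hard end). A spring returns it: 2 N at rest, 4 N at full travel.
- stop: Dark steel block fixed on the channel floor, 30 (x) by 30 (y) by 34 mm high, black knob (16 mm wide, 8 mm high) on top; axes as the fixture, origin under its centre, face to the jaw 15 mm to -y. Its fixture y differs per run, 29 to 45 mm: opening to the resting jaw 47 to 63 mm, so one or two spacers are needed.
- housing: Loose black plastic block with a thin grey seam, 44 (x) by 26 (y) by 40 mm high, and a steel barrel 14 mm wide, 10 mm high on top; 60 to 125 g. Origin at the centre of its underside. Starts upright on the bench. Goes in the channel with its x along the fixture x, either way round; grip its ends (44 mm apart in x), which stand out past jaw and stop.
- rack: Fixed grey rack, base 40 (x) by 130 (y) by 8 mm, origin at the centre of its underside. Four blocks 28 mm wide in x, tops 26 mm above the origin, leave three slots 14 mm wide at y = -34, 0 and +34 mm; the spacers stand in them on the base (z 8 mm). Yaw within 0.3 rad.
- spacer0: Loose aluminium plate standing on edge, 44 (x) by 12 (y, thickness) by 46 mm high, 65 g, origin at the centre of its underside; starts in the rack slot at rack y = -34 mm. The three spacers are alike, use any. Its ends (44 mm apart in x) stand out 8 mm past the rack blocks: grip there from above.
- spacer1: Loose aluminium plate standing on edge, 44 (x) by 12 (y, thickness) by 46 mm high, 65 g, origin at the centre of its underside; starts in the rack slot at rack y = 0 mm. The three spacers are alike, use any. Its ends (44 mm apart in x) stand out 8 mm past the rack blocks: grip there from above.
- spacer2: Loose aluminium plate standing on edge, 44 (x) by 12 (y, thickness) by 46 mm high, 65 g, origin at the centre of its underside; starts in the rack slot at rack y = 34 mm. The three spacers are alike, use any. Its ends (44 mm apart in x) stand out 8 mm past the rack blocks: grip there from above.
- reel: Bystander: upright metal solder reel, 52 mm diameter, 45 mm high, origin under its centre. Not to be moved.
- pliers: Bystander: pliers with red handles lying flat, about 140 mm long along x, 14 mm high, origin near the middle at bench level. Not to be moved.
- jar: Bystander: white jar with black lid, 50 mm diameter, 60 mm high, origin under its centre. Not to be moved.
Things that resemble listed ones, but are neither listed nor needed, are in the scene too. What is shaped like the spacer1 but green or orange is not meant.

How it is judged:
On the way, in this order (a step that is already met when the one before it is completed fails the run):
1. the housing stands on the channel floor, between jaw and stop, let go (it may still lean a little) (x of housing in the frame of fixture between -0.008 and 0.008 m and z of housing in the frame of fixture between 0.008 and 0.02 m and angle between housing's own z axis and vertical below 0.3 rad and angle between the x axis of housing and the x axis of fixture, either way round below 0.3 rad and y of housing in the frame of jaw above 0.02 m and y of housing in the frame of stop below -0.025 m and contact force between housing and the fingers below 0.05 N), for 0.1 s.
2. a spacer stands on the channel floor between the jaw and the housing, let go (it may still lean a little) (((x of spacer0 in the frame of fixture between -0.008 and 0.008 m and z of spacer0 in the frame of fixture between 0.008 and 0.02 m and angle between spacer0's own z axis and vertical below 0.3 rad and angle between the x axis of spacer0 and the x axis of fixture, either way round below 0.3 rad and y of spacer0 in the frame of jaw above 0.01 m and y of spacer0 in the frame of housing below -0.014 m and contact force between spacer0 and the fingers below 0.05 N) or (x of spacer1 in the frame of fixture between -0.008 and 0.008 m and z of spacer1 in the frame of fixture between 0.008 and 0.02 m and angle between spacer1's own z axis and vertical below 0.3 rad and angle between the x axis of spacer1 and the x axis of fixture, either way round below 0.3 rad and y of spacer1 in the frame of jaw above 0.01 m and y of spacer1 in the frame of housing below -0.014 m and contact force between spacer1 and the fingers below 0.05 N) or (x of spacer2 in the frame of fixture between -0.008 and 0.008 m and z of spacer2 in the frame of fixture between 0.008 and 0.02 m and angle between spacer2's own z axis and vertical below 0.3 rad and angle between the x axis of spacer2 and the x axis of fixture, either way round below 0.3 rad and y of spacer2 in the frame of jaw above 0.01 m and y of spacer2 in the frame of housing below -0.014 m and contact force between spacer2 and the fingers below 0.05 N))), for 0.1 s.
At the end, for the whole second after the job is handed in: Robot pushes the jaw; over 3 N at robot-jaw, jaw-spacer and housing-stop, all at rest; housing and the spacer at the jaw stand on the channel floor (3.5 mm), upright (0.12 rad), square (0.17 rad), centred across (8 mm) (x of housing in the frame of fixture between -0.008 and 0.008 m and z of housing in the frame of fixture between 0.008 and 0.0155 m and angle between housing's own z axis and vertical below 0.12 rad and angle between the x axis of housing and the x axis of fixture, either way round below 0.17 rad and contact force between stop and housing above 3 N and linear speed of each of housing, jaw below 0.01 m/s and contact force between any of the fingers, the arm and jaw above 3 N and ((x of spacer0 in the frame of fixture between -0.008 and 0.008 m and z of spacer0 in the frame of fixture between 0.008 and 0.0155 m and angle between spacer0's own z axis and vertical below 0.12 rad and angle between the x axis of spacer0 and the x axis of fixture, either way round below 0.17 rad and y of spacer0 in the frame of jaw above 0.01 m and y of spacer0 in the frame of housing below -0.014 m and contact force between jaw and spacer0 above 3 N) or (x of spacer1 in the frame of fixture between -0.008 and 0.008 m and z of spacer1 in the frame of fixture between 0.008 and 0.0155 m and angle between spacer1's own z axis and vertical below 0.12 rad and angle between the x axis of spacer1 and the x axis of fixture, either way round below 0.17 rad and y of spacer1 in the frame of jaw above 0.01 m and y of spacer1 in the frame of housing below -0.014 m and contact force between jaw and spacer1 above 3 N) or (x of spacer2 in the frame of fixture between -0.008 and 0.008 m and z of spacer2 in the frame of fixture between 0.008 and 0.0155 m and angle between spacer2's own z axis and vertical below 0.12 rad and angle between the x axis of spacer2 and the x axis of fixture, either way round below 0.17 rad and y of spacer2 in the frame of jaw above 0.01 m and y of spacer2 in the frame of housing below -0.014 m and contact force between jaw and spacer2 above 3 N))); the arm keeps its last pose, push and grip.
It fails at once if the glued housing is rammed against the stop with over 60 N (contact force between stop and housing above 60 N).
It fails at once if the reel is moved over 20 mm (distance of reel from where it was at the start of the episode above 0.02 m).
It fails at once if the pliers is moved over 20 mm (distance of pliers from where it was at the start of the episode above 0.02 m).
It fails at once if the jar is moved over 20 mm (distance of jar from where it was at the start of the episode above 0.02 m).
It also fails if it takes over 72 s, if anything falls off the work surface, if the arm or the gripper's body presses on something with over 40 N, if the wrist force passes 120 N, or if a joint passes its speed limit or range.

## Working session

There is one attempt and no reset: what is moved stays moved. The work goes in short steps, Python scripts to look and compute and a tool call to move; the robot and the scene stay as the last step left them, time stands still between calls to the robot, and variables do not carry over. Pictures are saved under pics/ and viewed, at most 10 in all, crops included, and the job is handed in when it is done.

Besides the shell and the picture viewer there is one more tool, called after "Emit:" as a command line: name --pt "numbers of a row" for each row, then --argument value for the rest. step_arm: Moves the arm, as the interface text tells. Shifts and turns lie within -1 to 1; 1 stands for 60 cm of shift or pi rad of turn. Its arguments: {"type":"object","properties":{"rows":{"type":"array"},"jaw":{"type":"number"},"squeeze":{"type":"number"}},"required":["rows"]}

```bash
mkdir -p pics
cat > h.py <<'E'
import numpy as np, cv2
from bench import r, eyes
def ray(cam,uv):
    i=eyes.camera_info(cam);K=np.array(i['mtx'],float);E=np.array(i['extrinsics'],float)
    p=cv2.undistortPoints(np.array([[uv]],float),K,None) if False else None
    d=np.linalg.solve(K,np.array([uv[0],uv[1],1.0]))[:2];s=d.copy()
    for _ in range(30): s=d/(1+i['k1']*(s@s))
    return E[:3,3],E[:3,:3]@np.array([s[0],s[1],1])
def at(cam,uv,z):
    o,d=ray(cam,uv);return o+d*(z-o[2])/d[2]
def proj(cam,P):
    i=eyes.camera_info(cam);K=np.array(i['mtx'],float);E=np.array(i['extrinsics'],float)
    c=E[:3,:3].T@(np.array(P,float)-E[:3,3]);s=c[:2]/c[2];s=s*(1+i['k1']*(s@s))
    return (K@np.array([s[0],s[1],1]))[:2]
def grab(cam,name,crop=None,f=1):
    im=eyes.grab_frame(cam)[:,:,::-1].copy()
    cv2.imwrite(f'pics/raw_{name}.png',im)
    if crop: x0,y0,x1,y1=crop;im=im[y0:y1,x0:x1]
    im=cv2.resize(im,None,fx=f,fy=f,interpolation=cv2.INTER_CUBIC)
    cv2.imwrite(f'pics/{name}.png',im)
E
python3 - <<'E'
from h import *
for c in('top','scene'):
    grab(c,c+'0'); i=eyes.camera_info(c);print(c,i)
print(r.get_obs())
E
```

```text
top {'mtx': array([[450.1429795 ,   0.        , 321.74540623],
       [  0.        , 450.1429795 , 242.03872518],
       [  0.        ,   0.        ,   1.        ]]), 'k1': -0.027942701945097157, 'extrinsics': array([[ 1.78979598e-02, -9.74178980e-01,  2.25066610e-01,
         3.89215824e-01],
       [-9.99828036e-01, -1.85312104e-02, -7.01275218e-04,
        -3.62403871e-02],
       [ 4.85392427e-03, -2.25015355e-01, -9.74343127e-01,
         8.97194664e-01],
       [ 0.00000000e+00,  0.00000000e+00,  0.00000000e+00,
         1.00000000e+00]])}
scene {'mtx': array([[503.77265236,   0.        , 321.0091423 ],
       [  0.        , 503.77265236, 238.99534482],
       [  0.        ,   0.        ,   1.        ]]), 'k1': 0.04739011386421696, 'extrinsics': array([[-0.11702238,  0.68203214, -0.72189883,  1.32931811],
       [ 0.99295868,  0.06687862, -0.09777689,  0.04274079],
       [-0.01840738, -0.72825779, -0.68505602,  0.78046248],
       [ 0.        ,  0.        ,  0.        ,  1.        ]])}
{'clock': 0.1, 'joints': array([-1.38710281,  0.47774948,  0.02233684,  1.55635348, -0.01148261,
        1.10932794, -0.08310965]), 'qvel': array([-1.10853829e-05, -6.77829348e-04, -1.80987962e-03, -3.66372061e-03,
        1.70129450e-03,  5.42441177e-04, -9.85019893e-04]), 'tau': array([ 3.60236125e-03, -5.97758389e+01,  1.61335196e+00, -2.81954384e+01,
        1.27917901e-02,  5.04034309e-03,  2.89143856e-06]), 'tcp_pos': array([0.19403843, 0.6459636 , 0.24440096]), 'orientation': array([-4.56671419e-01, -3.10811093e+00,  2.68043542e-03]), 'contact_force': array([-0.0594499 ,  0.29477344,  0.56244673]), 'moment': array([ 0.0569112 , -0.0024671 , -0.05036383]), 'gripper_force': 0.0, 'grip_width': 0.08528929823396549}
```

View pics/top0.png

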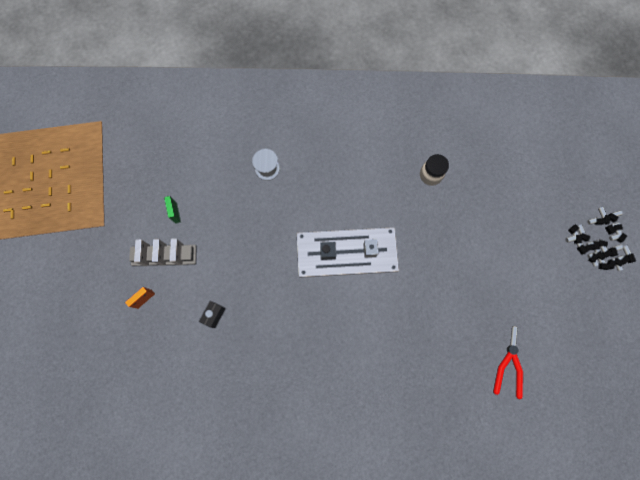

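View pics/scene0.png

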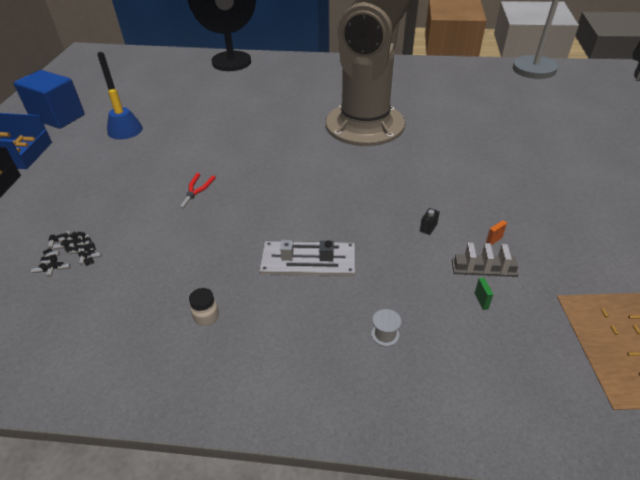

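Top view: the fixture is at (347,252), with the dark stop at (328,250) and the bright jaw at (372,247). The rack with three grey plates is at (163,252) and the housing at (211,314). The green (171,208) and orange (139,297) plates are decoys. The grey plates at (140,251), (157,251) and (174,251) stand in the rack, so they fit the description. I'll confirm both areas in enlarged crops.

Run:
```python
from h import *
t=cv2.imread('pics/raw_top0.png')
cv2.imwrite('pics/c1.png',cv2.resize(t[230:335,120:235],None,fx=5.7,fy=5.7,interpolation=cv2.INTER_CUBIC))
cv2.imwrite('pics/c2.png',cv2.resize(t[220:285,290:405],None,fx=6.9,fy=6.9,interpolation=cv2.INTER_CUBIC))
```

```text
(no output)
```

View pics/c1.png

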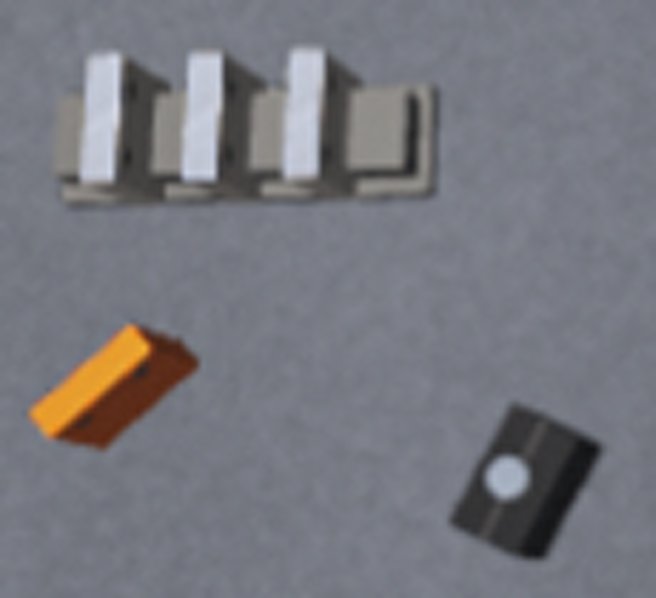

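View pics/c2.png

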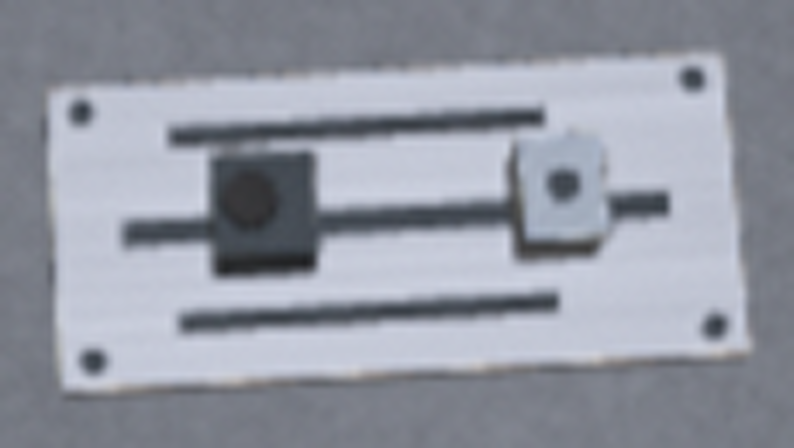

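Crop 1 confirms three plain grey aluminium plates in the rack and the black housing with its barrel at crop (507,478). Crop 2 shows the fixture corners, the stop on the left and the jaw on the right.

```bash
cat >> h.py <<'E'
def full(p,f,o): return (np.array(p)+.5)/f-.5+np.array(o)
E
python3 - <<'E'
from h import *
np.set_printoptions(precision=4,suppress=True)
g1=lambda p,z:at('top',full(p,5.7,(120,230)),z)[:2]
g2=lambda p,z:at('top',full(p,6.9,(290,220)),z)[:2]
c=np.array([g2(p,.012) for p in[(48,88),(722,52),(750,352),(64,392)]])
F=c.mean(0);yd=(c[0]+c[3]-c[1]-c[2])/2;print('fix',F,'len',np.linalg.norm(yd),'w',np.linalg.norm((c[0]+c[1]-c[2]-c[3])/2))
yaw=np.arctan2(-yd[0],yd[1]);x2=(c[0]+c[1]-c[2]-c[3])/2;print('yaw',yaw,np.arctan2(x2[1],x2[0]))
R=np.array([[np.cos(yaw),-np.sin(yaw)],[np.sin(yaw),np.cos(yaw)]])
for n,p,z in[('knob',(248,196),.054),('stop edge r',(315,200),.046),('stop edge l',(212,200),.046),('jaw hole',(563,184),.046),('jawL',(517,190),.046),('jawR',(606,188),.046)]: print(n,R.T@(g2(p,z)-F))
for n,q in[('A',[(88,52),(123,54),(114,183),(80,180)]),('B',[(190,50),(224,52),(217,181),(182,178)]),('C',[(291,46),(326,49),(318,179),(284,177)])]:
    c=np.array([g1(p,.054) for p in q]);x=(c[0]+c[1]-c[2]-c[3])/2;print(n,c.mean(0),np.arctan2(x[1],x[0]),np.linalg.norm(x))
print('housing barrel',g1((507,478),.05))
c=np.array([g1(p,.04) for p in[(513,403),(450,522)]]);x=c[0]-c[1];print('L edge',c.mean(0),np.arctan2(x[1],x[0]),np.linalg.norm(x))
a=g1((545,418),.04);b=g1((488,537),.04);x=a-b;print('seam',(a+b)/2,np.arctan2(x[1],x[0]),np.linalg.norm(x))
from scipy.spatial.transform import Rotation as Ro
print(Ro.from_rotvec(r.get_obs()['orientation']).as_matrix())
E
```

```text
fix [ 0.5754 -0.0881] len 0.1986560987507442 w 0.09001027324705098
yaw 0.07574264275119454 0.07677439495210868
knob [0.0003 0.0439]
stop edge r [-0.0002  0.025 ]
stop edge l [0.0015 0.0539]
jaw hole [ 0.0005 -0.0448]
jawL [-0.0005 -0.0318]
jawR [-0.0014 -0.0568]
A [0.5614 0.3168] 0.044698500841154044 0.04425007274516504
B [0.5627 0.2823] 0.04349927131762023 0.04423423825432775
C [0.5643 0.2481] 0.03558291271897731 0.04490924456432955
housing barrel [0.4442 0.1719]
L edge [0.4499 0.1831] -0.4275009317430045 0.04346626506872444
seam [0.4452 0.1711] -0.38826312776951455 0.04258264381642732
[[-0.9577  0.2876 -0.0004]
 [ 0.2876  0.9577 -0.0017]
 [-0.0001 -0.0017 -1.    ]]
```

```bash
python3 -c "
from bench import r
print(r.tips_ahead)"
```

```text
0.014
```

Emit:
step_arm --pt "0.0835 -0.158 -0.03 0 0 -0.18" --pt "0.0835 -0.158 -0.03 0 0 -0.18" --pt "0.0835 -0.158 -0.03 0 0 -0.18" --pt "0.0835 -0.158 -0.03 0 0 -0.18" --pt "0.0835 -0.158 -0.03 0 0 -0.18" --jaw 0.2

```text
clock: 0.52
tcp_pos: [0.2459, 0.5493, 0.2268]
orientation: [1.32, 2.85, -0.003]
contact_force: [-0.9, -0.6, -0.3]
grip_width: 0.0682
gripper_force: 0.0
```

Emit:
step_arm --pt "0.165 -0.31 -0.06 0 0 -0.177" --pt "0.165 -0.31 -0.06 0 0 -0.177" --pt "0.165 -0.31 -0.06 0 0 -0.177" --pt "0.165 -0.31 -0.06 0 0 -0.177" --pt "0.165 -0.31 -0.06 0 0 -0.177"

```text
clock: 0.93
tcp_pos: [0.3411, 0.3684, 0.1917]
orientation: [2.047, 2.383, -0.0]
contact_force: [0.3, 0.8, -0.1]
grip_width: 0.0684
gripper_force: 0.0
```

Emit:
step_arm --pt "0.165 -0.31 -0.06 0 0 -0.177" --pt "0.165 -0.31 -0.06 0 0 -0.177" --pt "0.165 -0.31 -0.06 0 0 -0.177" --pt "0.165 -0.31 -0.06 0 0 -0.177" --pt "0.165 -0.31 -0.06 0 0 -0.177"

```text
clock: 1.35
tcp_pos: [0.4376, 0.1873, 0.1569]
orientation: [-2.622, -1.73, -0.0]
contact_force: [0.8, 0.3, 0.1]
grip_width: 0.0682
gripper_force: 0.0
```

Emit:
step_arm --pt "0 0 0 0 0 0" --pt "0 0 0 0 0 0"

```text
clock: 1.52
tcp_pos: [0.4378, 0.1864, 0.1567]
orientation: [2.621, 1.73, -0.002]
contact_force: [-0.8, 1.7, -0.1]
grip_width: 0.0682
gripper_force: 0.0
```

Emit:
step_arm --pt "0.0113 -0.025 -0.06 0 0 -0.002" --pt "0.0113 -0.025 -0.13 0 0 -0.002" --pt "0.0113 -0.025 -0.19 0 0 -0.002" --pt "0.0113 -0.025 -0.214 0 0 -0.002" --pt "0.0113 -0.025 -0.214 0 0 -0.002"

```text
clock: 1.93
tcp_pos: [0.4411, 0.1745, 0.0256]
orientation: [-2.619, -1.732, 0.01]
contact_force: [-0.6, 0.4, 0.0]
grip_width: 0.0682
gripper_force: 0.0
```

Emit:
step_arm --pt "0 0 0 0 0 0" --pt "0 0 0 0 0 0" --pt "0 0 0 0 0 0" --pt "0 0 0 0 0 0" --pt "0 0 0 0 0 0" --jaw 0.7 --squeeze 30

```text
clock: 2.35
tcp_pos: [0.4448, 0.175, 0.03]
orientation: [-2.622, -1.73, -0.004]
contact_force: [-1.0, -0.1, 7.3]
grip_width: 0.0436
gripper_force: 32.4
```

Run:
```python
from h import *
grab('scene','s1',(360,150,490,260),6)
```

```text
(no output)
```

View pics/s1.png

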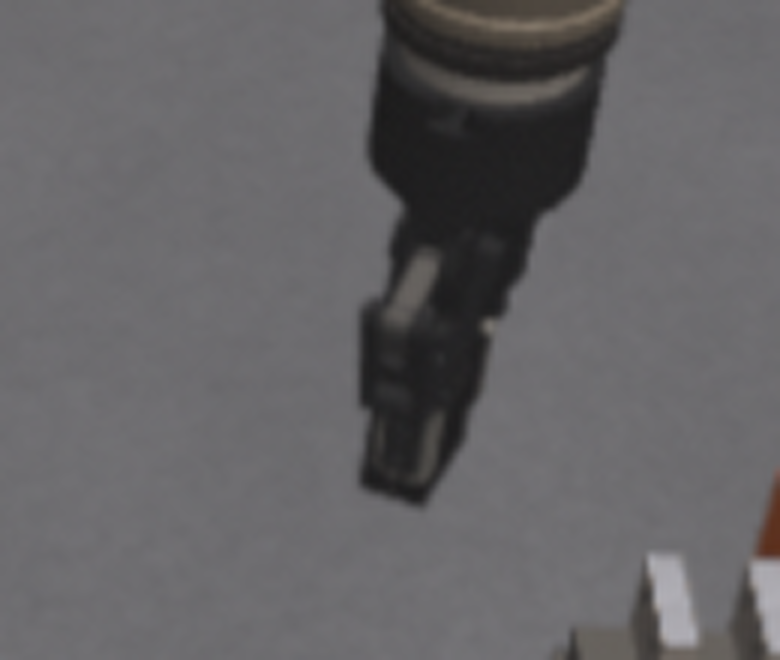

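The fingers hold the housing's ends: opening 43.6 mm, grip 32 N. In the crop the gripper is around (410,440). Next I lift it and carry it over the fixture.

Emit:
step_arm --pt "0 0 0.06 0 0 0" --pt "0 0 0.12 0 0 0" --pt "0 0 0.167 0 0 0" --pt "0 0 0.167 0 0 0" --pt "0 0 0.167 0 0 0"

```text
clock: 2.82
tcp_pos: [0.4449, 0.175, 0.1308]
orientation: [-2.622, -1.73, -0.007]
contact_force: [0.0, 0.6, -2.5]
grip_width: 0.0434
gripper_force: 31.5
```

Emit:
step_arm --pt "0.027 -0.052 0 0 0 0.02" --pt "0.054 -0.104 0 0 0 0.04" --pt "0.081 -0.156 0 0 0 0.06" --pt "0.108 -0.208 0 0 0 0.08" --pt "0.135 -0.26 0 0 0 0.1"

```text
clock: 3.23
tcp_pos: [0.5245, 0.0168, 0.1277]
orientation: [-2.315, -2.122, 0.003]
contact_force: [-0.6, -0.1, -1.1]
grip_width: 0.0432
gripper_force: 31.4
```

Emit:
step_arm --pt "0.027 -0.052 0 0 0 0.02" --pt "0.054 -0.104 0 0 0 0.04" --pt "0.081 -0.157 0 0 0 0.053" --pt "0.081 -0.157 0 0 0 0.053" --pt "0.081 -0.157 0 0 0 0.053"

```text
clock: 3.65
tcp_pos: [0.573, -0.0789, 0.1276]
orientation: [-2.141, -2.298, 0.003]
contact_force: [-1.0, 0.8, -0.1]
grip_width: 0.0438
gripper_force: 31.4
```

Emit:
step_arm --pt "0 0 0 0 0 0" --pt "0 0 0 0 0 0"

```text
clock: 3.82
tcp_pos: [0.5726, -0.0744, 0.128]
orientation: [-2.133, -2.304, 0.001]
contact_force: [-0.1, 0.5, -0.9]
grip_width: 0.0436
gripper_force: 31.4
```

Run:
```python
from h import *
print(r.get_obs()['tcp_pos'])
grab('scene','s2',(240,160,370,290),4.6)
grab('top','t2',(280,200,410,290),6)
```

```text
[ 0.57264519 -0.07444941  0.12797198]
```

View pics/s2.png

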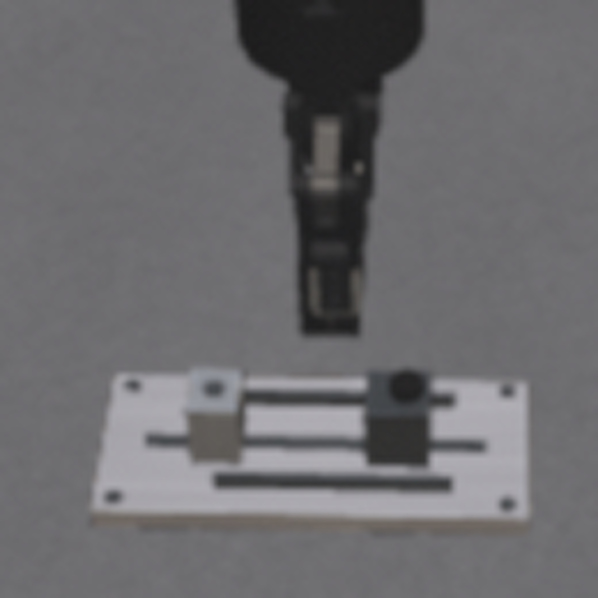

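The scene crop shows the housing held above the channel, its bottom edge at crop x 302–360 (y 333). The jaw's bottom edge is at x 190–240 and the stop's at 368–429 (y about 463).

```bash
cat >> h.py <<'E'
F=np.array([.5754,-.0881]);yaw=.076
Rf=np.array([[np.cos(yaw),-np.sin(yaw)],[np.sin(yaw),np.cos(yaw)]])
tofix=lambda p:Rf.T@(np.array(p)[:2]-F)
toworld=lambda q:F+Rf@np.array(q)
E
python3 - <<'E'
from h import *
np.set_printoptions(precision=4,suppress=True)
g=lambda p:full(p,4.6,(240,160))
for n,p in[('jawback',(190,460)),('jawfront',(240,463)),('stopface',(368,465)),('stopback',(429,465))]: print(n,tofix(at('scene',g(p),.012)))
for n,p in[('hl',(302,334)),('hr',(360,334))]:
    o,d=ray('scene',g(p));P=o+d*((.595-o[0])/d[0]);print(n,tofix(P),P[2])
for n,p in[('corner',(111,374)),('c',(528,381)),('c',(527,521)),('c',(92,516))]: print(n,tofix(at('scene',g(p),.012)))
print('tcp',tofix(r.get_obs()['tcp_pos']))
E
```

```text
jawback [ 0.012  -0.0577]
jawfront [ 0.0134 -0.0343]
stopface [0.0133 0.0251]
stopback [0.0127 0.0534]
hl [ 0.0195 -0.0016] 0.09937844930516315
hr [0.0215 0.0238] 0.1016472482896782
corner [-0.0451 -0.1017]
c [-0.0446  0.0995]
c [0.0468 0.0984]
c [ 0.0485 -0.0987]
tcp [-0.0013  0.0139]
```

Emit:
step_arm --pt "0.0028 -0.0032 0 0 0 0" --pt "0.0028 -0.0032 -0.04 0 0 0" --pt "0.0028 -0.0032 -0.08 0 0 0" --pt "0.0028 -0.0032 -0.11 0 0 0" --pt "0.0028 -0.0032 -0.13 0 0 0"

```text
clock: 4.33
tcp_pos: [0.5744, -0.0771, 0.0492]
orientation: [-2.133, -2.304, 0.002]
contact_force: [-0.6, 0.5, -0.8]
grip_width: 0.0432
gripper_force: 31.5
```

Emit:
step_arm --pt "0 0 -0.006 0 0 0" --pt "0 0 -0.012 0 0 0" --pt "0 0 -0.012 0 0 0" --pt "0 0 -0.012 0 0 0"

```text
clock: 4.67
tcp_pos: [0.576, -0.0781, 0.0446]
orientation: [2.135, 2.303, 0.001]
contact_force: [0.2, -0.2, 0.1]
grip_width: 0.043
gripper_force: 31.5
```

Emit:
step_arm --pt "0 0 -0.002 0 0 0" --pt "0 0 -0.004 0 0 0" --pt "0 0 -0.004 0 0 0" --pt "0 0 -0.004 0 0 0"

```text
clock: 5.0
tcp_pos: [0.576, -0.0781, 0.0421]
orientation: [2.135, 2.303, 0.002]
contact_force: [-0.1, -0.1, 4.9]
grip_width: 0.0434
gripper_force: 32.0
```

Emit:
step_arm --pt "0 0.002 0 0 0 0" --pt "0 0.004 0 0 0 0" --pt "0 0.004 0 0 0 0" --pt "0 0.004 0 0 0 0"

```text
clock: 5.33
tcp_pos: [0.576, -0.0771, 0.0421]
orientation: [2.135, 2.301, 0.0]
contact_force: [-0.0, -3.9, 5.9]
grip_width: 0.0434
gripper_force: 32.3
```

Emit:
step_arm --pt "0 0 0.001 0 0 0" --pt "0 0.002 0.001 0 0 0" --pt "0 0.004 0.001 0 0 0" --pt "0 0.004 0.001 0 0 0" --pt "0 0.004 0.001 0 0 0"

```text
clock: 5.75
tcp_pos: [0.5754, -0.0739, 0.0421]
orientation: [2.136, 2.303, -0.0]
contact_force: [-0.6, -4.0, 3.8]
grip_width: 0.0436
gripper_force: 32.0
```

Emit:
step_arm --pt "0 0.002 0 0 0 0" --pt "0 0.004 0 0 0 0" --pt "0 0.004 0 0 0 0" --pt "0 0.004 0 0 0 0"

```text
clock: 6.08
tcp_pos: [0.5754, -0.0738, 0.0421]
orientation: [2.136, 2.3, -0.003]
contact_force: [-0.6, -9.8, 2.0]
grip_width: 0.0433
gripper_force: 31.9
```

Emit:
step_arm --pt "0 -0.003 0 0 0 0" --pt "0 -0.003 0 0 0 0" --pt "0 -0.003 0 0 0 0" --pt "0 -0.003 0 0 0 0" --pt "0 -0.003 0 0 0 0" --jaw 0.25

```text
clock: 6.5
tcp_pos: [0.5752, -0.0717, 0.0417]
orientation: [-2.134, -2.304, -0.0]
contact_force: [1.0, 0.6, -0.4]
grip_width: 0.0636
gripper_force: 0.0
```

Emit:
step_arm --pt "0 0 0.04 0 0 0" --pt "0 0 0.09 0 0 0" --pt "0 0 0.15 0 0 0" --pt "0 0 0.2 0 0 0" --pt "0 0 0.2 0 0 0"

```text
clock: 6.92
tcp_pos: [0.5789, -0.0729, 0.1679]
orientation: [2.131, 2.299, 0.011]
contact_force: [1.2, -0.7, -0.2]
grip_width: 0.0638
gripper_force: 0.0
```

Emit:
step_arm --pt "-0.002 0.06 0 0 0 -0.002" --pt "-0.004 0.12 0 0 0 -0.005" --pt "-0.006 0.18 0 0 0 -0.008" --pt "-0.008 0.24 0 0 0 -0.011" --pt "-0.01 0.3 0 0 0 -0.011"

```text
clock: 7.33
tcp_pos: [0.5686, 0.1095, 0.1616]
orientation: [-2.175, -2.266, 0.0]
contact_force: [0.4, -0.5, 0.3]
grip_width: 0.0643
gripper_force: 0.0
```

Emit:
step_arm --pt "-0.002 0.06 0 0 0 0" --pt "-0.004 0.12 0 0 0 0" --pt "-0.006 0.18 0 0 0 0" --pt "-0.008 0.233 0 0 0 0" --pt "-0.008 0.233 0 0 0 0"

```text
clock: 7.75
tcp_pos: [0.5623, 0.2571, 0.161]
orientation: [-2.16, -2.276, -0.004]
contact_force: [-0.2, 1.0, 0.1]
grip_width: 0.064
gripper_force: 0.0
```

Emit:
step_arm --pt "0 0 0 0 0 0" --pt "0 0 0 0 0 0" --pt "0 0 0 0 0 0"

```text
clock: 8.0
tcp_pos: [0.5646, 0.2455, 0.1617]
orientation: [2.177, 2.264, -0.001]
contact_force: [-0.6, -0.2, -0.5]
grip_width: 0.0641
gripper_force: 0.0
```

Run:
```python
from h import *
print(r.get_obs()['tcp_pos'])
grab('top','t3',(280,200,410,290),6)
```

```text
[0.5645923  0.24547907 0.16169914]
```

View pics/t3.png

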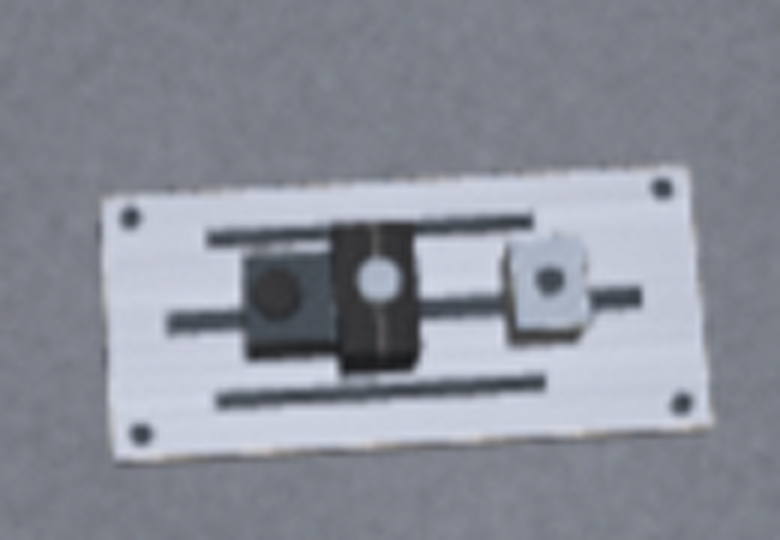

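The top crop shows the housing standing square against the stop, barrel at (378,280), with free channel to the jaw (x 414–505). Next is spacer2, the plate nearest the fixture.

Emit:
step_arm --pt "-0.0005 0.0043 -0.05 0 0 0" --pt "-0.0005 0.0043 -0.11 0 0 0" --pt "-0.0005 0.0043 -0.16 0 0 0" --pt "-0.0005 0.0043 -0.19 0 0 0" --pt "-0.0005 0.0043 -0.203 0 0 0"

```text
clock: 8.47
tcp_pos: [0.5626, 0.2475, 0.0372]
orientation: [-2.177, -2.264, 0.007]
contact_force: [-1.1, -0.6, 0.1]
grip_width: 0.0644
gripper_force: 0.0
```

Emit:
step_arm --pt "0 0 0 0 0 0" --pt "0 0 0 0 0 0"

```text
clock: 8.63
tcp_pos: [0.5649, 0.2491, 0.0408]
orientation: [2.176, 2.265, 0.001]
contact_force: [0.1, 0.1, 0.8]
grip_width: 0.0638
gripper_force: 0.0
```

Emit:
step_arm --pt "0 0 0 0 0 0" --pt "0 0 0 0 0 0" --pt "0 0 0 0 0 0" --pt "0 0 0 0 0 0" --pt "0 0 0 0 0 0" --jaw 0.7

```text
clock: 9.05
tcp_pos: [0.5655, 0.2502, 0.042]
orientation: [2.175, 2.266, 0.005]
contact_force: [-0.7, -1.2, 6.3]
grip_width: 0.0433
gripper_force: 31.3
```

Emit:
step_arm --pt "0 0 0.04 0 0 0" --pt "0 0 0.09 0 0 0" --pt "0 0 0.15 0 0 0" --pt "0 0 0.2 0 0 0" --pt "0 0 0.2 0 0 0"

```text
clock: 9.47
tcp_pos: [0.5679, 0.2511, 0.1672]
orientation: [2.174, 2.264, 0.017]
contact_force: [0.5, 0.2, 0.9]
grip_width: 0.0433
gripper_force: 31.0
```

Emit:
step_arm --pt "0.002 -0.05 0 0 0 0.002" --pt "0.004 -0.11 0 0 0 0.004" --pt "0.006 -0.17 0 0 0 0.006" --pt "0.008 -0.23 0 0 0 0.008" --pt "0.01 -0.29 0 0 0 0.011"

```text
clock: 9.88
tcp_pos: [0.5699, 0.0743, 0.1604]
orientation: [2.135, 2.305, 0.001]
contact_force: [1.0, -0.7, -1.2]
grip_width: 0.0435
gripper_force: 30.9
```

Emit:
step_arm --pt "0.002 -0.06 0 0 0 0" --pt "0.004 -0.12 0 0 0 0" --pt "0.006 -0.18 0 0 0 0" --pt "0.008 -0.24 0 0 0 0" --pt "0.01 -0.297 0 0 0 0"

```text
clock: 10.3
tcp_pos: [0.5759, -0.1044, 0.1604]
orientation: [2.136, 2.303, 0.001]
contact_force: [0.8, -0.3, -0.6]
grip_width: 0.0431
gripper_force: 30.9
```

Emit:
step_arm --pt "0 0 0 0 0 0" --pt "0 0 0 0 0 0" --pt "0 0 0 0 0 0"

```text
clock: 10.55
tcp_pos: [0.5761, -0.1018, 0.1601]
orientation: [-2.135, -2.304, -0.001]
contact_force: [-0.7, 0.8, -1.8]
grip_width: 0.0435
gripper_force: 30.9
```

Run:
```python
from h import *
p=r.get_obs()['tcp_pos'];print(p,tofix(p))
grab('scene','s4',(240,130,370,270),4.2)
```

```text
[ 0.57614335 -0.10182683  0.16007575] [-0.00030103 -0.01374365]
```

View pics/s4.png

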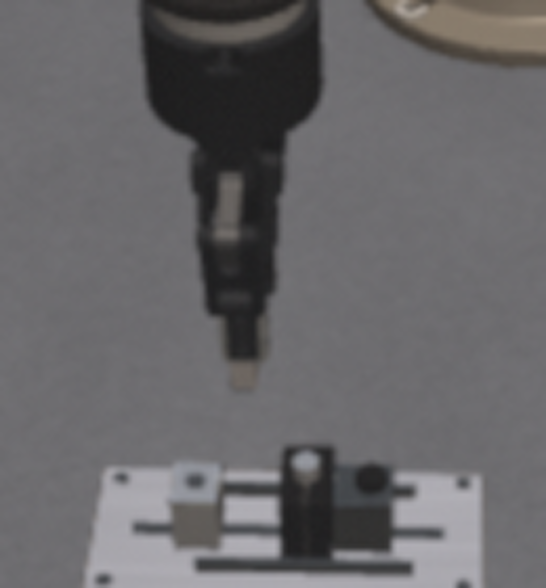

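The plate hangs under the fingers at crop (231–256, 390). The housing is at x 282–333, its base at y 557.

Run:
```python
from h import *
g=lambda p:full(p,4.2,(240,130))
for n,p in[('pl',(231,389)),('pr',(256,389)),('hl',(281,556)),('hr',(333,558)),('jawf',(219,548)),('jawb',(172,546))]:
    X=.577+(.022 if n[0]in'ph' else .015)
    o,d=ray('scene',g(p));P=o+d*((X-o[0])/d[0]);print(n,tofix(P),P[2])
```

```text
pl [ 0.02205187 -0.02122808] 0.12785924480690547
pr [ 0.02295224 -0.00940403] 0.12886613024680937
hl [ 0.0235222  -0.00191894] 0.01786304440419373
hr [0.02552137 0.02433532] 0.019119756544962563
jawf [ 0.01404233 -0.03421987] 0.013143620710127535
jawb [ 0.01219938 -0.05842247] 0.012144920940666326
```

Emit:
step_arm --pt "0.0013 0 -0.05 0 0 0" --pt "0.0013 0 -0.1 0 0 0" --pt "0.0013 0 -0.14 0 0 0" --pt "0.0013 0 -0.165 0 0 0" --pt "0.0013 0 -0.175 0 0 0"

```text
clock: 11.02
tcp_pos: [0.5762, -0.1001, 0.053]
orientation: [-2.13, -2.305, 0.002]
contact_force: [-1.6, -0.4, 2.1]
grip_width: 0.0435
gripper_force: 32.3
```

Emit:
step_arm --pt "0 0 -0.003 0 0 0" --pt "0 0 -0.007 0 0 0" --pt "0 0 -0.011 0 0 0" --pt "0 0 -0.014 0 0 0" --pt "0 0 -0.014 0 0 0"

```text
clock: 11.43
tcp_pos: [0.5775, -0.1023, 0.0471]
orientation: [2.135, 2.303, 0.001]
contact_force: [-0.4, 0.6, -0.9]
grip_width: 0.0429
gripper_force: 31.6
```

Emit:
step_arm --pt "0 0 -0.002 0 0 0" --pt "0 0 -0.004 0 0 0" --pt "0 0 -0.004 0 0 0" --pt "0 0 -0.004 0 0 0"

```text
clock: 11.77
tcp_pos: [0.5779, -0.1025, 0.046]
orientation: [2.135, 2.303, 0.003]
contact_force: [-3.9, 1.0, 12.2]
grip_width: 0.0432
gripper_force: 33.1
```

Emit:
step_arm --pt "0 0 0 0 0 0" --pt "0 0 0 0 0 0" --pt "0 0 0 0 0 0" --pt "0 0 0 0 0 0" --jaw 0.25

```text
clock: 12.1
tcp_pos: [0.5771, -0.1024, 0.0443]
orientation: [2.136, 2.304, 0.0]
contact_force: [-0.5, -0.1, -0.2]
grip_width: 0.0638
gripper_force: 0.0
```

Emit:
step_arm --pt "0 0 0.04 0 0 0" --pt "0 0 0.09 0 0 0" --pt "0 0 0.13 0 0 0" --pt "0 0 0.13 0 0 0"

```text
clock: 12.43
tcp_pos: [0.58, -0.1033, 0.1268]
orientation: [2.132, 2.299, 0.007]
contact_force: [0.5, -0.7, -0.5]
grip_width: 0.0643
gripper_force: 0.0
```

Emit:
step_arm --pt "0.01 -0.05 0 0 0 0" --pt "0.01 -0.11 0 0 0 0" --pt "0.01 -0.11 0 0 0 0" --pt "0.01 -0.11 0 0 0 0" --jaw 1.0

```text
clock: 12.77
tcp_pos: [0.5822, -0.1716, 0.122]
orientation: [2.141, 2.298, -0.002]
contact_force: [-0.6, -0.0, -0.8]
grip_width: 0.0156
gripper_force: 0.0
```

Run:
```python
from h import *
p=r.get_obs()['tcp_pos'];print(p,tofix(p))
grab('scene','s5',(240,130,370,270),4.2)
```

```text
[ 0.58218356 -0.17155126  0.1219985 ] [ 0.00042778 -0.08372543]
```

View pics/s5.png

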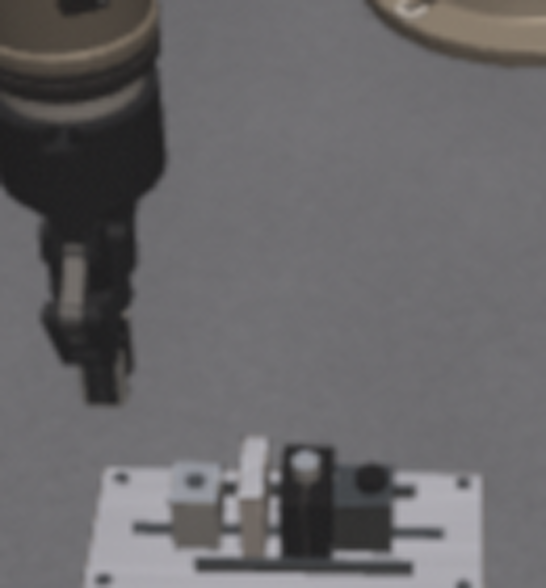

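The plate stands upright between the jaw and the housing. Next I lower the shut fingers behind the jaw and push it as a test, which also packs the stack.

Emit:
step_arm --pt "0 0 -0.04 0 0 0" --pt "0 0 -0.08 0 0 0" --pt "0 0 -0.11 0 0 0" --pt "0 0 -0.12 0 0 0" --pt "0 0 -0.12 0 0 0"

```text
clock: 13.23
tcp_pos: [0.5818, -0.1668, 0.0484]
orientation: [-2.131, -2.303, 0.003]
contact_force: [-0.4, -0.3, 0.1]
grip_width: -0.0001
gripper_force: 0.0
```

Emit:
step_arm --pt "-0.0005 0.007 0 0 0 0" --pt "-0.001 0.014 0 0 0 0" --pt "-0.0015 0.02 0 0 0 0" --pt "-0.002 0.026 0 0 0 0" --pt "-0.002 0.026 0 0 0 0"

```text
clock: 13.65
tcp_pos: [0.5827, -0.1523, 0.0514]
orientation: [2.133, 2.304, 0.002]
contact_force: [0.6, -1.9, 0.7]
grip_width: -0.0003
gripper_force: 1.1
```

Emit:
step_arm --pt "-0.0005 0.005 0 0 0 0" --pt "-0.001 0.01 0 0 0 0" --pt "-0.001 0.014 0 0 0 0" --pt "-0.0015 0.018 0 0 0 0" --pt "-0.0015 0.018 0 0 0 0"

```text
clock: 14.07
tcp_pos: [0.5814, -0.1419, 0.0506]
orientation: [2.135, 2.303, 0.001]
contact_force: [2.6, -3.5, 2.3]
grip_width: -0.0003
gripper_force: 1.8
```

Emit:
step_arm --pt "0 0.003 0 0 0 0" --pt "-0.0005 0.006 0 0 0 0" --pt "-0.0005 0.006 0 0 0 0" --pt "-0.0005 0.006 0 0 0 0"

```text
clock: 14.4
tcp_pos: [0.5809, -0.1386, 0.0504]
orientation: [2.135, 2.303, 0.0]
contact_force: [2.2, -3.5, 2.1]
grip_width: -0.0003
gripper_force: 2.0
```

Emit:
step_arm --pt "0 0.003 0 0 0 0" --pt "-0.0005 0.006 0 0 0 0" --pt "-0.0005 0.006 0 0 0 0" --pt "-0.0005 0.006 0 0 0 0"

```text
clock: 14.73
tcp_pos: [0.5808, -0.1376, 0.0505]
orientation: [2.135, 2.299, -0.002]
contact_force: [4.3, -9.7, 0.7]
grip_width: 0.0
gripper_force: 4.8
```

The jaw ran 19 mm to its hard end at fy about -49 mm, so one spacer is not enough, which matches the measured opening of about 59 mm. I'll fetch spacer1.

Emit:
step_arm --pt "0.001 -0.012 0 0 0 0" --pt "0.002 -0.03 0 0 0 0" --pt "0.004 -0.05 0.01 0 0 0" --pt "0.004 -0.05 0.07 0 0 0" --pt "0.004 -0.05 0.13 0 0 0" --jaw 0.25

```text
clock: 15.15
tcp_pos: [0.5804, -0.1654, 0.1274]
orientation: [-2.134, -2.298, 0.005]
contact_force: [1.6, 0.2, -0.0]
grip_width: 0.0604
gripper_force: 0.0
```

Emit:
step_arm --pt "0 0 0.06 0 0 0" --pt "-0.003 0.06 0.06 0 0 0" --pt "-0.006 0.12 0.06 0 0 -0.005" --pt "-0.009 0.18 0.06 0 0 -0.01" --pt "-0.011 0.24 0.06 0 0 -0.011"

```text
clock: 15.57
tcp_pos: [0.5753, -0.0194, 0.1647]
orientation: [-2.176, -2.264, -0.0]
contact_force: [0.2, 0.8, 0.1]
grip_width: 0.0642
gripper_force: 0.0
```

Emit:
step_arm --pt "-0.003 0.06 0 0 0 0" --pt "-0.006 0.12 0 0 0 0" --pt "-0.009 0.18 0 0 0 0" --pt "-0.012 0.24 0 0 0 0" --pt "-0.015 0.3 0 0 0 0"

```text
clock: 15.98
tcp_pos: [0.5662, 0.1608, 0.1645]
orientation: [-2.174, -2.266, 0.001]
contact_force: [0.0, -0.2, -1.0]
grip_width: 0.0643
gripper_force: 0.0
```

Emit:
step_arm --pt "-0.003 0.06 0 0 0 0" --pt "-0.006 0.12 0 0 0 0" --pt "-0.009 0.18 0 0 0 0" --pt "-0.009 0.212 0 0 0 0" --pt "-0.009 0.212 0 0 0 0"

```text
clock: 16.4
tcp_pos: [0.5596, 0.2934, 0.1639]
orientation: [-2.163, -2.273, -0.001]
contact_force: [-0.6, -0.5, 0.5]
grip_width: 0.0642
gripper_force: 0.0
```

Emit:
step_arm --pt "0 0 0 0 0 0" --pt "0 0 0 0 0 0" --pt "0 0 0 0 0 0"

```text
clock: 16.65
tcp_pos: [0.562, 0.2842, 0.1644]
orientation: [2.178, 2.264, -0.002]
contact_force: [0.2, 0.4, 1.1]
grip_width: 0.0641
gripper_force: 0.0
```

Run:
```python
from h import *
o=r.get_obs();p=o['tcp_pos'];v=o['orientation'];print(p,2*np.arctan2(v[1],v[0])-np.pi/2,o['joints'])
grab('top','t6',(290,210,405,285),6.9)
```

```text
[0.56195996 0.28420562 0.1643753 ] 0.03861718830067784 [-0.85030133  0.50949613  0.38657054  1.76332533 -0.23353953  0.91503795
 -0.32602958]
```

View pics/t6.png

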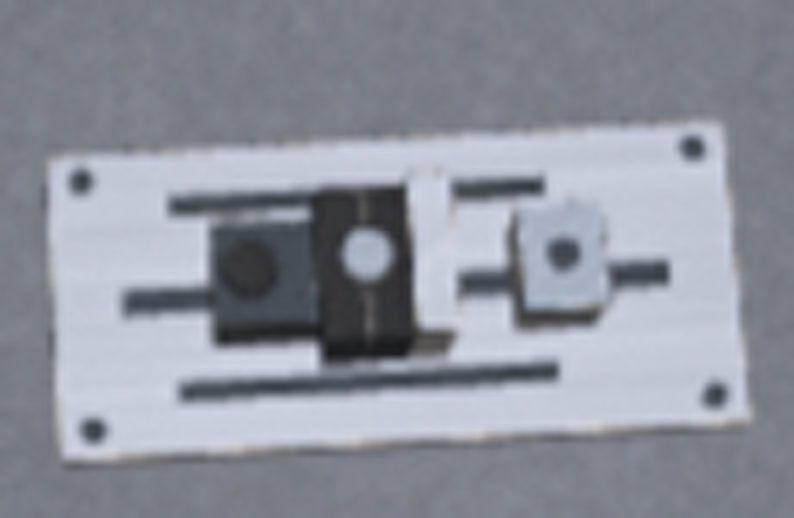

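The plate stands against the housing (top face at crop x 410–453), and the jaw has sprung back, its front edge at crop x 515. I'll grip spacer1 next.

Run:
```python
from h import *
g=lambda p,z:tofix(at('top',full(p,6.9,(290,210)),z))
print('plate back',g((452,250),.058),'front',g((411,250),.058),'jawf',g((516,258),.046),'xs',g((428,172),.058),g((436,333),.058),'hx',g((360,188),.052),g((368,345),.052))
```

```text
plate back [ 0.00053457 -0.01263428] front [ 0.00118233 -0.00129323] jawf [-0.00017969 -0.0315372 ] xs [ 0.02310951 -0.00761943] [-0.02255134 -0.00648894] hx [0.02105064 0.01121986] [-0.02370926  0.01205044]
```

Emit:
step_arm --pt "0.002 -0.0005 -0.05 0 0 0" --pt "0.002 -0.0005 -0.11 0 0 0" --pt "0.002 -0.0005 -0.16 0 0 0" --pt "0.002 -0.0005 -0.19 0 0 0" --pt "0.002 -0.0005 -0.205 0 0 0"

```text
clock: 17.12
tcp_pos: [0.5615, 0.2839, 0.0386]
orientation: [-2.176, -2.264, 0.007]
contact_force: [-0.3, -0.7, 0.1]
grip_width: 0.0643
gripper_force: 0.0
```

Emit:
step_arm --pt "0 0 0 0 0 0" --pt "0 0 0 0 0 0"

```text
clock: 17.28
tcp_pos: [0.5636, 0.2855, 0.0419]
orientation: [2.176, 2.265, 0.001]
contact_force: [0.6, 0.1, 0.4]
grip_width: 0.064
gripper_force: 0.0
```

Emit:
step_arm --pt "0 0 0 0 0 0" --pt "0 0 0 0 0 0" --pt "0 0 0 0 0 0" --pt "0 0 0 0 0 0" --pt "0 0 0 0 0 0" --jaw 0.7

```text
clock: 17.7
tcp_pos: [0.5642, 0.2866, 0.0432]
orientation: [2.175, 2.266, 0.005]
contact_force: [0.0, -1.5, 6.6]
grip_width: 0.0435
gripper_force: 31.3
```

Emit:
step_arm --pt "0 0 0.04 0 0 0" --pt "0 0 0.09 0 0 0" --pt "0 0 0.15 0 0 0" --pt "0 0 0.2 0 0 0" --pt "0 0 0.2 0 0 0"

```text
clock: 18.12
tcp_pos: [0.5666, 0.2876, 0.1686]
orientation: [2.174, 2.264, 0.018]
contact_force: [1.8, 0.4, -0.1]
grip_width: 0.0432
gripper_force: 31.0
```

Spacer1 sits about 3 mm off-centre in the pads, on the unfavourable side. The pads would overlap the first plate, so I'll put it back in its slot and regrip 6.5 mm further to -y.

Emit:
step_arm --pt "0 0 -0.05 0 0 0" --pt "0 0 -0.1 0 0 0" --pt "0 0 -0.15 0 0 0" --pt "0 0 -0.185 0 0 0" --pt "0 0 -0.2 0 0 0"

```text
clock: 18.53
tcp_pos: [0.5608, 0.2863, 0.0407]
orientation: [-2.173, -2.265, 0.006]
contact_force: [-17.3, -1.5, 55.6]
grip_width: 0.0436
gripper_force: 39.5
```

Emit:
step_arm --pt "0 0 0 0 0 0" --pt "0 0 0 0 0 0"

```text
clock: 18.7
tcp_pos: [0.5628, 0.2865, 0.0416]
orientation: [-2.175, -2.267, -0.001]
contact_force: [-0.0, 0.3, -1.1]
grip_width: 0.0432
gripper_force: 33.7
```

Emit:
step_arm --pt "0 0 0 0 0 0" --pt "0 0 0 0 0 0" --pt "0 0 0 0 0 0" --pt "0 -0.011 0 0 0 0" --pt "0 -0.011 0 0 0 0" --jaw 0.25

```text
clock: 19.12
tcp_pos: [0.5631, 0.2777, 0.0415]
orientation: [2.176, 2.265, -0.001]
contact_force: [0.9, 0.1, 0.2]
grip_width: 0.0639
gripper_force: 0.0
```

Emit:
step_arm --pt "0 0 0 0 0 0" --pt "0 0 0 0 0 0" --pt "0 0 0 0 0 0"

```text
clock: 19.37
tcp_pos: [0.5629, 0.2796, 0.0414]
orientation: [-2.175, -2.267, -0.0]
contact_force: [0.3, -0.2, -1.2]
grip_width: 0.0642
gripper_force: 0.0
```

Emit:
step_arm --pt "0 0 0 0 0 0" --pt "0 0 0 0 0 0" --pt "0 0 0 0 0 0" --pt "0 0 0 0 0 0" --pt "0 0 0 0 0 0" --jaw 0.7

```text
clock: 19.78
tcp_pos: [0.563, 0.2797, 0.0415]
orientation: [2.175, 2.267, 0.001]
contact_force: [-0.2, 0.9, 1.3]
grip_width: 0.0434
gripper_force: 30.8
```

Emit:
step_arm --pt "0 0 0.04 0 0 0" --pt "0 0 0.09 0 0 0" --pt "0 0 0.15 0 0 0" --pt "0 0 0.2 0 0 0" --pt "0 0 0.2 0 0 0"

```text
clock: 20.2
tcp_pos: [0.5663, 0.2807, 0.1676]
orientation: [2.174, 2.264, 0.015]
contact_force: [0.4, 0.1, -0.6]
grip_width: 0.0431
gripper_force: 32.6
```

Emit:
step_arm --pt "0.003 -0.06 0 0 0 0.002" --pt "0.005 -0.12 0 0 0 0.004" --pt "0.007 -0.18 0 0 0 0.006" --pt "0.01 -0.24 0 0 0 0.008" --pt "0.012 -0.3 0 0 0 0.012"

```text
clock: 20.62
tcp_pos: [0.5696, 0.0979, 0.1608]
orientation: [-2.131, -2.308, 0.001]
contact_force: [1.4, 0.3, -0.8]
grip_width: 0.0435
gripper_force: 32.6
```

Emit:
step_arm --pt "0.003 -0.06 0 0 0 0" --pt "0.006 -0.12 0 0 0 0" --pt "0.009 -0.18 0 0 0 0" --pt "0.012 -0.24 0 0 0 0" --pt "0.014 -0.3 0 0 0 0"

```text
clock: 21.03
tcp_pos: [0.578, -0.0822, 0.1608]
orientation: [-2.132, -2.307, 0.0]
contact_force: [1.1, 0.5, -1.5]
grip_width: 0.0435
gripper_force: 32.6
```

Emit:
step_arm --pt "0 -0.03 0 0 0 0" --pt "0 -0.059 0 0 0 0" --pt "0 -0.059 0 0 0 0" --pt "0 -0.059 0 0 0 0" --pt "0 -0.059 0 0 0 0"

```text
clock: 21.45
tcp_pos: [0.5784, -0.1146, 0.1608]
orientation: [-2.13, -2.308, -0.0]
contact_force: [0.3, 0.3, -0.7]
grip_width: 0.0435
gripper_force: 32.6
```

Run:
```python
from h import *
o=r.get_obs();p=o['tcp_pos'];v=o['orientation'];f=tofix(p);print(p,f,2*np.arctan2(abs(v[1]),abs(v[0]))-np.pi/2)
im=cv2.cvtColor(eyes.grab_frame('scene'),cv2.COLOR_RGB2LAB).astype(int)
bz=p[2]-.0335
for dz in(.002,.004,.007):
    P=toworld([f[0]+.022,f[1]+.004]);uv=proj('scene',[*P,bz+dz]);a,b=np.round(uv).astype(int)
    print(uv,[tuple(im[b,k]) for k in range(a-8,a+9)])
for d in(-.002,.004,.010): P=toworld([f[0]+.022,f[1]+d]);print(d,proj('scene',[*P,bz+.004]))
```

```text
[ 0.57838301 -0.11464745  0.1608427 ] [ 0.00095873 -0.02669731] 0.07991235151864862
[293.79362826 221.96514073] [(np.int64(119), np.int64(129), np.int64(126)), (np.int64(120), np.int64(128), np.int64(127)), (np.int64(119), np.int64(129), np.int64(126)), (np.int64(115), np.int64(129), np.int64(127)), (np.int64(116), np.int64(129), np.int64(128)), (np.int64(118), np.int64(130), np.int64(129)), (np.int64(118), np.int64(130), np.int64(129)), (np.int64(111), np.int64(130), np.int64(129)), (np.int64(105), np.int64(130), np.int64(129)), (np.int64(112), np.int64(130), np.int64(129)), (np.int64(119), np.int64(129), np.int64(128)), (np.int64(121), np.int64(129), np.int64(127)), (np.int64(121), np.int64(129), np.int64(126)), (np.int64(122), np.int64(129), np.int64(127)), (np.int64(121), np.int64(129), np.int64(126)), (np.int64(120), np.int64(129), np.int64(126)), (np.int64(120), np.int64(129), np.int64(126))]
[293.73684553 221.19706395] [(np.int64(119), np.int64(129), np.int64(126)), (np.int64(119), np.int64(129), np.int64(126)), (np.int64(118), np.int64(129), np.int64(126)), (np.int64(112), np
[... 869 characters left out ...]
2), np.int64(130), np.int64(130)), (np.int64(114), np.int64(130), np.int64(132)), (np.int64(110), np.int64(130), np.int64(132)), (np.int64(111), np.int64(130), np.int64(132)), (np.int64(111), np.int64(130), np.int64(132)), (np.int64(112), np.int64(130), np.int64(132)), (np.int64(114), np.int64(129), np.int64(130)), (np.int64(119), np.int64(129), np.int64(127)), (np.int64(122), np.int64(129), np.int64(127)), (np.int64(122), np.int64(129), np.int64(126)), (np.int64(122), np.int64(129), np.int64(127)), (np.int64(122), np.int64(129), np.int64(127)), (np.int64(120), np.int64(130), np.int64(126))]
-0.002 [290.68069766 221.1554179 ]
0.004 [293.73684553 221.19706395]
0.01 [296.79429445 221.238667  ]
```

Emit:
step_arm --pt "0 0 -0.05 0 0 0" --pt "0 0 -0.1 0 0 0" --pt "0 0 -0.14 0 0 0" --pt "0 0 -0.165 0 0 0" --pt "0 0 -0.175 0 0 0"

```text
clock: 21.92
tcp_pos: [0.5772, -0.114, 0.0538]
orientation: [-2.127, -2.307, 0.003]
contact_force: [0.5, 0.9, -0.1]
grip_width: 0.0432
gripper_force: 32.7
```

Emit:
step_arm --pt "0 0 -0.003 0 0 0" --pt "0 0 -0.007 0 0 0" --pt "0 0 -0.011 0 0 0" --pt "0 0 -0.014 0 0 0" --pt "0 0 -0.014 0 0 0"

```text
clock: 22.33
tcp_pos: [0.5788, -0.1157, 0.0484]
orientation: [2.131, 2.307, 0.001]
contact_force: [0.6, -0.2, 0.4]
grip_width: 0.0432
gripper_force: 32.6
```

Emit:
step_arm --pt "0 0 -0.002 0 0 0" --pt "0 0 -0.004 0 0 0" --pt "0 0 -0.005 0 0 0" --pt "0 0 -0.005 0 0 0" --pt "0 0 -0.005 0 0 0"

```text
clock: 22.75
tcp_pos: [0.5787, -0.116, 0.0454]
orientation: [2.132, 2.307, 0.001]
contact_force: [-2.0, 0.3, 5.2]
grip_width: 0.0434
gripper_force: 33.2
```

Emit:
step_arm --pt "0 0 0 0 0 0"

```text
clock: 22.83
tcp_pos: [0.5787, -0.116, 0.0455]
orientation: [2.132, 2.307, 0.001]
contact_force: [-1.2, 0.4, 5.8]
grip_width: 0.0436
gripper_force: 33.2
```

Emit:
step_arm --pt "0 0 0 0 0 0" --pt "0 0 0 0 0 0" --pt "0 0 0 0 0 0" --pt "0 0 0 0 0 0" --jaw 0.25

```text
clock: 23.17
tcp_pos: [0.5784, -0.1159, 0.0448]
orientation: [-2.132, -2.307, 0.0]
contact_force: [0.5, 0.7, -0.0]
grip_width: 0.0639
gripper_force: 0.0
```

Emit:
step_arm --pt "0 0 0.04 0 0 0" --pt "0 0 0.09 0 0 0" --pt "0 0 0.13 0 0 0" --pt "0 0 0.13 0 0 0"

```text
clock: 23.5
tcp_pos: [0.5814, -0.1168, 0.1275]
orientation: [2.129, 2.302, 0.007]
contact_force: [1.5, -0.4, -0.1]
grip_width: 0.0644
gripper_force: 0.0
```

Emit:
step_arm --pt "0.004 -0.05 0 0 0 0" --pt "0.007 -0.093 0 0 0 0" --pt "0.007 -0.093 0 0 0 0" --pt "0.007 -0.093 0 0 0 0" --pt "0.007 -0.093 0 0 0 0" --jaw 1.0

```text
clock: 23.92
tcp_pos: [0.5824, -0.1712, 0.1223]
orientation: [-2.131, -2.306, 0.0]
contact_force: [1.0, 1.2, 0.5]
grip_width: 0.0034
gripper_force: 0.0
```

Run:
```python
from h import *
p=r.get_obs()['tcp_pos'];print(p,tofix(p))
im=cv2.cvtColor(eyes.grab_frame('scene'),cv2.COLOR_RGB2GRAY).astype(int)
# front-edge profile along y at several heights, on plane fix x=.022
for z in(.025,.05,.055):
    print(z,[(y,int(im[tuple(np.round(proj('scene',[*toworld([.022,y/1000]),z])).astype(int)[::-1])])) for y in range(-36,4,2)])
```

```text
[ 0.58237246 -0.17120876  0.12229407] [ 0.00064215 -0.08339825]
0.025 [(-36, 94), (-34, 97), (-32, 103), (-30, 105), (-28, 105), (-26, 105), (-24, 105), (-22, 108), (-20, 126), (-18, 154), (-16, 149), (-14, 119), (-12, 107), (-10, 105), (-8, 106), (-6, 103), (-4, 103), (-2, 80), (0, 43), (2, 34)]
0.05 [(-36, 104), (-34, 93), (-32, 93), (-30, 95), (-28, 106), (-26, 106), (-24, 107), (-22, 106), (-20, 91), (-18, 87), (-16, 119), (-14, 130), (-12, 112), (-10, 107), (-8, 106), (-6, 106), (-4, 96), (-2, 69), (0, 39), (2, 34)]
0.055 [(-36, 131), (-34, 129), (-32, 113), (-30, 103), (-28, 111), (-26, 112), (-24, 112), (-22, 112), (-20, 95), (-18, 80), (-16, 96), (-14, 110), (-12, 109), (-10, 107), (-8, 107), (-6, 108), (-4, 96), (-2, 68), (0, 45), (2, 41)]
```

Both plates stand upright, at fixture y about -26 and -9 mm. Next I lower behind the jaw and push.

Emit:
step_arm --pt "0 0 -0.04 0 0 0" --pt "0 0 -0.08 0 0 0" --pt "0 0 -0.11 0 0 0" --pt "0 0 -0.12 0 0 0" --pt "0 0 -0.12 0 0 0"

```text
clock: 24.38
tcp_pos: [0.5816, -0.1702, 0.0492]
orientation: [-2.128, -2.306, 0.002]
contact_force: [-0.0, -0.6, 0.7]
grip_width: -0.0002
gripper_force: 0.0
```

Emit:
step_arm --pt "-0.0005 0.006 0 0 0 0" --pt "-0.001 0.012 0 0 0 0" --pt "-0.0015 0.018 0 0 0 0" --pt "-0.002 0.024 0 0 0 0" --pt "-0.002 0.024 0 0 0 0"

```text
clock: 24.8
tcp_pos: [0.5823, -0.1564, 0.0518]
orientation: [2.13, 2.308, 0.002]
contact_force: [1.6, -0.9, 1.2]
grip_width: 0.0003
gripper_force: 0.9
```

Emit:
step_arm --pt "0 0.003 0 0 0 0" --pt "-0.0005 0.006 0 0 0 0" --pt "-0.0005 0.008 0 0 0 0" --pt "-0.0005 0.008 0 0 0 0" --pt "-0.0005 0.008 0 0 0 0"

```text
clock: 25.22
tcp_pos: [0.5815, -0.1529, 0.0512]
orientation: [2.132, 2.306, 0.0]
contact_force: [2.3, -3.2, 1.8]
grip_width: 0.0003
gripper_force: 1.3
```

Emit:
step_arm --pt "0 0.002 0 0 0 0" --pt "-0.0005 0.004 0 0 0 0" --pt "-0.0005 0.005 0 0 0 0" --pt "-0.0005 0.005 0 0 0 0" --pt "-0.0005 0.005 0 0 0 0"

```text
clock: 25.63
tcp_pos: [0.5811, -0.1496, 0.051]
orientation: [2.132, 2.307, 0.0]
contact_force: [2.4, -2.9, 2.1]
grip_width: -0.0002
gripper_force: 1.7
```

Emit:
step_arm --pt "0 0.002 0 0 0 0" --pt "0 0.004 0 0 0 0" --pt "0 0.004 0 0 0 0" --pt "0 0.004 0 0 0 0"

```text
clock: 25.97
tcp_pos: [0.5811, -0.1494, 0.0511]
orientation: [2.132, 2.304, -0.002]
contact_force: [2.6, -8.7, -0.2]
grip_width: 0.0003
gripper_force: 4.1
```

The jaw stopped at y = -0.1495, 12 mm short of its hard end, so the stack is being squeezed. I'll firm up the push.

Emit:
step_arm --pt "0 0.002 0 0 0 0" --pt "0 0.004 0 0 0 0" --pt "0 0.004 0 0 0 0" --pt "0 0.004 0 0 0 0"

```text
clock: 26.3
tcp_pos: [0.581, -0.1493, 0.0512]
orientation: [2.132, 2.3, -0.004]
contact_force: [3.4, -12.8, -1.8]
grip_width: -0.0003
gripper_force: 6.5
```

Emit:
step_arm --pt "0 0.002 0 0 0 0" --pt "0 0.003 0 0 0 0" --pt "0 0.003 0 0 0 0" --pt "0 0.003 0 0 0 0" --pt "0 0.003 0 0 0 0"

```text
clock: 26.72
tcp_pos: [0.581, -0.1492, 0.0512]
orientation: [2.132, 2.298, -0.006]
contact_force: [3.7, -17.1, -3.1]
grip_width: -0.0001
gripper_force: 8.4
```

Emit:
step_arm --pt "0 0 0 0 0 0" --pt "0 0 0 0 0 0" --pt "0 0 0 0 0 0" --pt "0 0 0 0 0 0" --pt "0 0 0 0 0 0"

```text
clock: 27.13
tcp_pos: [0.581, -0.1492, 0.0512]
orientation: [2.132, 2.297, -0.006]
contact_force: [3.9, -16.2, -3.0]
grip_width: -0.0001
gripper_force: 8.3
```

Run:
```python
from h import *
o=r.get_obs();print(tofix(o['tcp_pos']),o['contact_force'],abs(o['qvel']).max())
im=cv2.cvtColor(eyes.grab_frame('scene'),cv2.COLOR_RGB2GRAY).astype(int)
for z in(.025,.04,.05):
    print(z,[(y,int(im[tuple(np.round(proj('scene',[*toworld([.022,y/1000]),z])).astype(int)[::-1])])) for y in range(-36,30,2)])
```

```text
[ 0.00098934 -0.0613432 ] [  3.85245735 -16.22691631  -2.98514699] 0.002571473428716682
0.025 [(-36, 94), (-34, 93), (-32, 93), (-30, 93), (-28, 94), (-26, 101), (-24, 108), (-22, 105), (-20, 105), (-18, 105), (-16, 97), (-14, 98), (-12, 105), (-10, 105), (-8, 105), (-6, 104), (-4, 104), (-2, 81), (0, 43), (2, 35), (4, 33), (6, 34), (8, 35), (10, 38), (12, 38), (14, 35), (16, 34), (18, 32), (20, 33), (22, 34), (24, 45), (26, 52), (28, 51)]
0.04 [(-36, 93), (-34, 92), (-32, 93), (-30, 92), (-28, 89), (-26, 96), (-24, 106), (-22, 107), (-20, 106), (-18, 106), (-16, 106), (-14, 101), (-12, 102), (-10, 106), (-8, 106), (-6, 107), (-4, 109), (-2, 87), (0, 44), (2, 34), (4, 34), (6, 33), (8, 34), (10, 40), (12, 39), (14, 35), (16, 34), (18, 33), (20, 34), (22, 35), (24, 44), (26, 51), (28, 50)]
0.05 [(-36, 105), (-34, 105), (-32, 105), (-30, 107), (-28, 108), (-26, 106), (-24, 106), (-22, 106), (-20, 106), (-18, 107), (-16, 108), (-14, 110), (-12, 109), (-10, 107), (-8, 106), (-6, 107), (-4, 101), (-2, 76), (0, 40), (2, 34), (4, 33), (6, 34), (8, 36), (10, 39), (12, 36), (14, 34), (16, 34), (18, 33), (20, 34), (22, 36), (24, 44), (26, 44), (28, 51)]
```

```bash
python3 -c "
from bench import r
print(r.hand_in())"
```

```text
the job is handed in; nothing more can be done
None
```

I handed the job in with the housing against the stop, two spacers between it and the jaw, and the gripper still pushing the jaw against the stack at a steady 16 N or so; the verdict was not shown.

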